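# Hang the catch basket and hold the chute gate open

### The arm

A 6-joint arm with a two-finger parallel gripper is mounted at the origin on the work surface. World frame = base frame: x ahead of the robot, y to its left, z up, the work surface at z = 0. Lengths are in m, angles in rad, forces in N, time in s.
With the tool pointing down it reaches from about 0.3 to 0.775 m from the base axis. Payload 14.6 kg.
Tool frame: the origin (TCP) lies between the finger pads; the fingertips stand 14 mm ahead of it and the grasp point (between the pads) lies 5 mm behind it; z points along the fingers, y is the line along which they close (so a half turn about z gives the same grasp; the last joint's range is limited). The gripper opens to 94 mm and grips with 3 to 60 N. Pads are 16 mm wide; open, the fingers measure 119 mm over their backs; the gripper's body (75 mm by 177 mm) begins 78 mm behind the grasp point.
Start: joints at [1.143, 0.3, 1.521, -0, 1.321, -0.067], TCP at [0.194, 0.515, 0.219] pointing down, gripper open.
Joint ranges: [-3.03, 3.03], [-0.79, 2.21], [0.23, 2.52], [-1.04, 4.18], [0, 3.07], [-2.55, 2.55]. Speed limits (rad/s): [2.22, 2.22, 2.57, 3.14, 3.14, 3.14].

### API

Orientations are given as [roll, pitch, yaw] about the fixed x, y, z axes, in that order (R = Rz(yaw) Ry(pitch) Rx(roll)).
In Python, from station import ctrl gives the robot as it stands. The module is installed in compiled form; this text tells all that it offers.
- The arm moves only by the tool move_arm, never from a script. Its argument "targets" is a list of rows, each a list of 7 numbers: the opening, from -1 (shut) to 1 (fully open), then the shift along the tool's x, y, z in units of 50 mm (1.0 is 50 mm), then the turn, a rotation vector about the tool's x, y, z in rad. A call has 1 to 12 rows; each row is the pose to reach, as a shift and turn from the pose commanded when the call began, along the tool's axes at that moment; what a row does not reach only later rows make up. A row lasts 1/10 s, in which the tool goes at most 50 mm and 8.59 degrees, less where a joint would pass 70% of its speed; a pose out of reach is approached as far as the arm can. A call with a gripper value outside its range is refused whole. The fingers move at their own pace and stop on an object; "grip_force" is the grip in N (left out, the last holds). Time passes only in rows, so rows that repeat a pose let the fingers close. It gives the time, the measured TCP pose, the force, the opening and the grip force at its end, in the units of the state.
- ctrl.get_obs(): the state, without advancing time (a new reading comes with each control period).
- ctrl.camera(name): name is "scene" or "top" or "wrist"; returns (picture, depth): 420x560x3 uint8, red, green, blue; 420x560 float32, m along the optical axis (not along the pixel's ray), 0 where there is no reading.
- ctrl.camera_params(name): a dict with "intrinsics" (3x3 intrinsics, pixels), "rvec" (rotation vector, rad) and "tvec" (3), from world to camera coordinates, as OpenCV has them; the wrist camera has in their place "T_tool_cam" (4x4, takes a point from camera to tool coordinates, whose origin is the TCP and whose axes are the flange's). Camera axes: x right, y down, z forward; pixel columns grow to the right and rows downward; lengths in m; the calibration is good to about 2 mm. A picture is of the moment at which its call begins: read the wrist's pose just before it. camera_params takes no time and is no camera call.
- ctrl.hand_in(): hands the job in; it is judged then, once.
Trained networks look in the newest picture that a camera, given by its name, has taken for a name from the list of things; names that differ only in an ending like _2 or _b are one class to them, and where a whole thing is asked for, a point or a joint stands for the part that bears it (a point fixed in the world has none). Each returns a list of dicts, best first, with "score" (0 to 1); they miss things now and then, are a little off and sometimes report something else, mostly with a low value. They report only what shows in the picture. A call takes as long as a camera call.
- ctrl.cut_out(camera, target): "region" (420x560 bool, what is visible of it) and "point" ([column, row] in pixels, amid what is visible of it).
- ctrl.tip_of(camera, target): "point" ([column, row] in pixels: a listed point, or the origin of a listed thing).
The state is a dict: "time_s": time; "qpos": joint angles; "joint_vel": joint speeds; "tau": joint torques, N m; "ee_pos": TCP position; "eef_rot": TCP orientation; "force": force on the tool from outside, world axes, zero at the start; "moment": the same for the moment, N m; "grip_width": finger opening in m; "grip_force": force on a finger pad.
Only numpy, scipy, OpenCV 4.12 (cv2) and the standard library are available. Lean on these libraries where they do the work, as an engineer would, in place of code of your own. Each camera call takes 0.05 s, during which the arm holds its last target. There are 200 camera calls.

### The job

On the board-sorting bench, hang the basket by its wire bail on the two-pronged fork in front of the hopper's chute and let go of it, so that it hangs level and freely on both prongs. Only then pull the spring-loaded chute gate out by its upright handle until the handle's centre is in line with the pointer on the rail, and keep it there against the spring for a workmate to rake the parts through: finish while holding the handle at the pointer, with the basket still hanging. Keep the basket upright while you carry it and leave the other things on the bench where they are.

Things in the scene. Friction and masses are not known exactly. Their poses are not given: they have to be found in the camera images.
- basket_bar (a point): Middle of the top bar of the basket's rigid steel bail, on the bar's axis. The bar is 10 mm round, runs level along the basket's y, straight for 112 mm, 145 mm above the basket's underside and 85 mm above its rim. Axes as the basket's, z up; either way round is the same.
- basket: Red plastic open box, 80 (its x) x 150 (its y) x 60 mm high, about 0.2 kg, with the bail standing on its two short ends: the only box with a bail. Starts upright on the table. Origin: centre of its underside.
- hopper: Grey sheet-metal bin fixed on the bench, 240 deep x 200 mm wide, top 235 mm above the table. Its -x points out of its front face, y along the face, z up. Origin on the table, 80 mm behind the face. From the face stick out the fork and, below it, a chute lip (17 mm, 145 mm high).
- fork_seat (a point): Where the middle of the bail's bar comes to rest, lying along y across both prongs: 65 mm out from the hopper's face, 215 mm above the table. Prongs: 8 mm round steel, at y = -38 and +38 mm from here (68 mm free between), sloping down from the face to here, then turned up, so a bar lowered here from 35 mm above or more is caught. Axes as the hopper's.
- fork_tips (a point): Midway between the turned-up tips of the two prongs: 21 mm further out (-x) than the seat and 17 mm higher; the metal ends 4 mm beyond this point. To get the prongs under the bar, bring the basket in from in front of the tips, bar above them and box below: the bail and the box cannot pass the prongs from above or from the side. Axes as the hopper's.
- gate_handle (a point): Grip centre of the gate's handle, on its axis: an upright black post 18 mm in diameter, its top 20 mm above this point (240 mm above the table), its foot 55 mm below, on the gate's steel arm beside the hopper, 65 mm from its side wall when shut. Axes as the hopper's: pulled out along -y, away from that wall.
- gate (a joint): How far the chute gate is pulled out, m: 0 shut (where its spring keeps it), 0.095 fully out at its end stop. The spring pulls back with about 5.5 N when shut and 0.9 N more for each 10 mm; let go, it snaps shut.
- mark (a point): The pointer: an upright aluminium fin, 4 mm thick (y) and 80 mm long (x), clamped on the rail below the gate's arm, fixed 35 to 70 mm beyond the shut handle. This point: middle of its top edge, 154 mm above the table, 66 mm below the handle's point. Axes as the hopper's. The handle is at the mark when it has the fin's y in these axes.
- tub: Bystander: red plastic open tub, 96 x 162 x 60 mm high, without a bail. Origin under its centre.
- cup_a: Bystander: small white cup, 60 mm across, 45 mm high. Origin under its centre.
- cup_b: Bystander: small white cup, 60 mm across, 45 mm high. Origin under its centre.
- boards: Bystander: stack of narrow green circuit boards, 134 x 33 x 38 mm high. Origin under its centre.
- screwdriver: Bystander: screwdriver, 20 cm long, lying on the table in front of the hopper. Origin under its middle.
- flux: Bystander: bottle, 56 mm in diameter, 120 mm high. Origin under its centre.
- jar: Bystander: jar, 60 mm in diameter, 70 mm high. Origin under its centre.

How it is judged:
By the outcome, as a careful person would: the job done as asked, in the order asked, and still so for the second after the job is handed in, while the arm keeps its last pose, push and grip.
It also fails if it takes over 69 s, if anything falls off the work surface, if the arm or the gripper's body presses on something with over 40 N, if the wrist force passes 120 N, or if a joint passes its speed limit or range.

## Working session

There is one attempt and no reset: what is moved stays moved. The work goes in short steps, Python scripts to look and compute and a tool call to move; the robot and the scene stay as the last step left them, time stands still between calls to the robot, and variables do not carry over. Pictures are saved under pics/ and viewed, at most 10 in all, crops included, and the job is handed in when it is done.

Besides the shell and the picture viewer there is one more tool, called by a JSON object that holds its "method" and its "body", one argument or row to a line. move_arm: Moves the arm, as the interface text tells. Its arguments: {"type":"object","properties":{"targets":{"type":"array"},"grip_force":{"type":"number"}},"required":["targets"]}

```bash
mkdir -p pics; cat > h.py <<'E'
import numpy as np, cv2
from station import ctrl
from scipy.spatial.transform import Rotation as R
def cam(name):
    o=ctrl.get_obs(); im,d=ctrl.camera(name); p=ctrl.camera_params(name)
    K=np.array(p["intrinsics"])
    if name=="wrist":
        T=np.eye(4); T[:3,:3]=rot(o); T[:3,3]=o["ee_pos"]; W=T@np.array(p["T_tool_cam"])
    else:
        C=np.eye(4); C[:3,:3]=cv2.Rodrigues(np.array(p["rvec"],float))[0]; C[:3,3]=np.ravel(p["tvec"]); W=np.linalg.inv(C)
    return im,d,K,W
def rot(o):
    r=np.array(o["eef_rot"])
    return r if r.shape==(3,3) else R.from_euler('xyz',r).as_matrix()
def cloud(d,K,W,mask=None):
    m=d>0
    if mask is not None: m&=mask
    v,u=np.nonzero(m); z=d[v,u]
    P=np.c_[(u-K[0,2])*z/K[0,0],(v-K[1,2])*z/K[1,1],z]
    return P@W[:3,:3].T+W[:3,3]
def atz(pt,z,K,W):
    r=W[:3,:3]@np.array([(pt[0]-K[0,2])/K[0,0],(pt[1]-K[1,2])/K[1,1],1]); c=W[:3,3]
    return c+r*(z-c[2])/r[2]
E
python3 - <<'E'
from h import *
np.set_printoptions(precision=4,suppress=True)
o=ctrl.get_obs();print(o)
for n in ["top","scene"]:
    im,d,K,W=cam(n); cv2.imwrite(f"pics/{n}0.png",im[:,:,::-1]); print(n,W)
    for t,z in [("basket_bar",.145),("basket",0),("hopper",0),("fork_seat",.215),("fork_tips",.232),("gate_handle",.22),("mark",.154),("tub",0)]:
        for q in ctrl.tip_of(n,t)[:2]: print(n,t,round(q["score"],2),np.round(q["point"],1),atz(q["point"],z,K,W))
E
```

```text
{'time_s': 0.0, 'qpos': array([ 1.1434,  0.3005,  1.5216, -0.    ,  1.3207, -0.0666]), 'joint_vel': array([-0.001 , -0.0002,  0.0014,  0.0002, -0.001 , -0.0017]), 'tau': array([  0.0021, -53.1814, -35.2731,   0.0709,   0.0245,  -0.    ]), 'ee_pos': array([0.1941, 0.5144, 0.2189]), 'eef_rot': array([-3.1404, -0.    ,  2.7808]), 'force': array([-0.1687, -0.1491, -0.7254]), 'moment': array([-0.028 ,  0.018 , -0.0308]), 'grip_force': 0.0, 'grip_width': 0.09391448053774698}
top [[-0.0012 -0.9821  0.1884  0.3593]
 [-0.9998  0.0046  0.0176 -0.0239]
 [-0.0181 -0.1884 -0.9819  1.2937]
 [ 0.      0.      0.      1.    ]]
top basket_bar 0.85 [381.7 259.1] [ 0.4305 -0.327   0.145 ]
top fork_seat 0.83 [262.9 222.8] [0.5279 0.0168 0.215 ]
top fork_seat 0.67 [138.2 208.5] [0.5703 0.3706 0.215 ]
top fork_tips 0.79 [263.4 229.6] [0.5063 0.0147 0.232 ]
top fork_tips 0.59 [162.  253.8] [0.4408 0.2911 0.232 ]
top gate_handle 0.79 [319.8 191. ] [ 0.6172 -0.1438  0.22  ]
top mark 0.56 [332.3 201.6] [ 0.6004 -0.1875  0.154 ]
top tub 0.75 [161.1 253.3] [0.4603 0.3631 0.    ]
scene [[-0.3111  0.7714 -0.5552  1.2442]
 [ 0.9503  0.2604 -0.1708  0.1812]
 [ 0.0128 -0.5807 -0.814   1.1453]
 [ 0.      0.      0.      1.    ]]
scene basket_bar 0.81 [188.6 149.5] [ 0.4311 -0.3268  0.145 ]
scene basket 0.65 [197.5 181.6] [ 0.4245 -0.3216  0.    ]
scene fork_seat 0.9 [298.8 192. ] [0.5299 0.0162 0.215 ]
scene fork_tips 0.63 [451.7 314.2] [0.743  0.3992 0.232 ]
scene fork_tips 0.58 [298.7 178.7] [0.504  0.0073 0.232 ]
scene gate_handle 0.78 [222.7 193.8] [ 0.5972 -0.1533  0.22  ]
scene gate_handle 0.75 [190.9 151.7] [ 0.4971 -0.2801  0.22  ]
scene mark 0.41 [206.9 209.1] [ 0.6086 -0.1965  0.154 ]
scene tub 0.78 [419.  252.2] [0.4595 0.3488 0.    ]
```

View pics/top0.png

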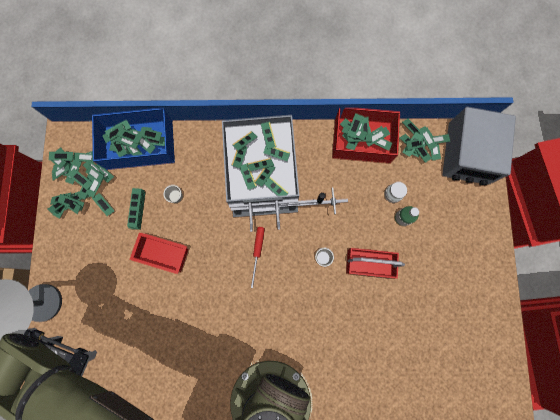

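View pics/scene0.png

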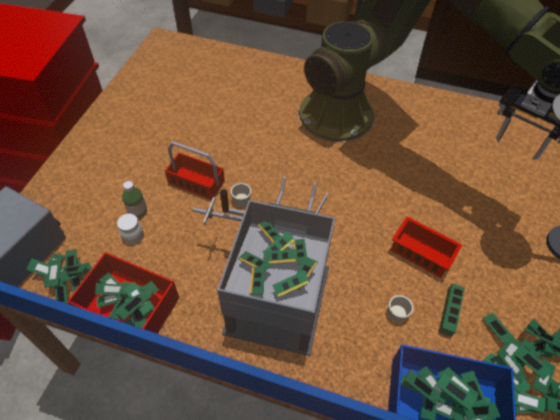

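```bash
python3 - <<'E'
from h import *
np.set_printoptions(precision=4,suppress=True)
for n in ["top","scene"]:
    im,d,K,W=cam(n)
    for t,lo,hi in [("basket_bar",.13,.16),("basket",.045,.07),("hopper",.225,.245),("fork_seat",.19,.24),("gate_handle",.19,.25),("mark",.14,.158)]:
        for q in ctrl.cut_out(n,t)[:1]:
            P=cloud(d,K,W,q["region"]); P=P[(P[:,2]>lo)&(P[:,2]<hi)]
            if len(P)<8: print(n,t,q["score"],len(P)); continue
            r=cv2.minAreaRect(P[:,:2].astype(np.float32)); print(n,t,round(q["score"],2),len(P),P.mean(0),P[:,2].max(),"rect",np.round(r[0],4),np.round(r[1],4),round(r[2],1))
E
```

```text
top basket_bar 0.7 163 [ 0.4244 -0.3207  0.1479] 0.15509829486737892 rect [ 0.4242 -0.3236] [0.1379 0.01  ] 84.1
top basket 0.57 252 [ 0.4249 -0.3256  0.0578] 0.06979785818512574 rect [ 0.4243 -0.3225] [0.1541 0.0808] 83.6
top hopper 0.71 777 [0.6998 0.0253 0.2327] 0.2429956683128094 rect [ 0.6746 -0.0088] [0.3262 0.2721] 5.9
top fork_seat 0.87 3363 [0.7176 0.0285 0.2119] 0.23993821037861873 rect [ 0.6729 -0.0111] [0.3288 0.2752] 5.1
top gate_handle 0.73 41 [ 0.5963 -0.145   0.2265] 0.2429956683128094 rect [ 0.5982 -0.1466] [0.0128 0.0143] 34.1
top mark 0.47 40 [ 0.5962 -0.1904  0.1506] 0.1570195376394523 rect [ 0.5921 -0.1897] [0.0126 0.0406] 86.1
scene basket_bar 0.61 164 [ 0.4309 -0.3216  0.1457] 0.15238728680738578 rect [ 0.4673 -0.2731] [0.2382 0.0717] 53.9
scene basket 0.67 803 [0.461  0.3568 0.0563] 0.06432005485246295 rect [0.4616 0.3542] [0.1618 0.0982] 73.9
scene hopper 0.86 1373 [0.7152 0.015  0.2318] 0.2430860108272711 rect [ 0.6766 -0.012 ] [0.3287 0.273 ] 4.7
scene fork_seat 0.77 5198 [0.7206 0.0187 0.2135] 0.23996825656195242 rect [ 0.6799 -0.0119] [0.3229 0.2739] 4.8
scene gate_handle 0.68 122 [ 0.6085 -0.1459  0.2202] 0.2430860108272711 rect [ 0.607 -0.147] [0.0165 0.0175] 86.7
scene mark 0.51 79 [ 0.6135 -0.1906  0.1496] 0.15648464995067546 rect [ 0.6092 -0.1911] [0.0115 0.0789] 89.4
```

The top view shows the basket with its bail at (372,263), the tub at (160,253), the fork at (263,215), the handle at (320,198) and the fin at (335,200). The screwdriver lies in front of the fork at (257,255), with a cup at (323,257). The scene view agrees. The hopper is turned about +5° and the basket about −6°.

```bash
cat >> h.py <<'E'
def go(x,y,z,yaw,frm=None):
    o=ctrl.get_obs() ; Rt=rot(o); p=np.array(o["ee_pos"])
    s=Rt.T@(np.array([x,y,z])-p)/.05
    rv=R.from_matrix(Rt.T@R.from_euler('xyz',[np.pi,0,yaw]).as_matrix()).as_rotvec()
    print("shift",np.round(s,3),"turn",np.round(rv,3),"rows>=",np.ceil(max(np.linalg.norm(s),np.linalg.norm(rv)/.15)))
E
python3 - <<'E'
from h import *
print(np.round(ctrl.camera_params("wrist")["T_tool_cam"],3)); go(.40,0.0,.37,1.66); go(.42,-.25,.36,1.47)
E
```

```text
[[-0.    -0.961 -0.276  0.081]
 [ 1.    -0.     0.001 -0.002]
 [-0.001 -0.276  0.961 -0.166]
 [ 0.     0.     0.     1.   ]]
shift [-7.485 -8.175 -3.011] turn [-0.    -0.     1.121] rows>= 12.0
shift [ -9.625 -12.712  -2.811] turn [-0.    -0.     1.311] rows>= 17.0
```

```bash
python3 - <<'E'
from h import *
go(.48,-.03,.40,1.66)
E
```

```text
shift [-9.194 -8.172 -3.611] turn [-0.    -0.     1.121] rows>= 13.0
```

{"method": "move_arm", "body": {
  "targets": [
    [1,-9.2,-8.17,-3.6,0,0,1.12],
    [1,-9.2,-8.17,-3.6,0,0,1.12],
    [1,-9.2,-8.17,-3.6,0,0,1.12],
    [1,-9.2,-8.17,-3.6,0,0,1.12],
    [1,-9.2,-8.17,-3.6,0,0,1.12],
    [1,-9.2,-8.17,-3.6,0,0,1.12],
    [1,-9.2,-8.17,-3.6,0,0,1.12],
    [1,-9.2,-8.17,-3.6,0,0,1.12],
    [1,-9.2,-8.17,-3.6,0,0,1.12],
    [1,-9.2,-8.17,-3.6,0,0,1.12],
    [1,-9.2,-8.17,-3.6,0,0,1.12],
    [1,-9.2,-8.17,-3.6,0,0,1.12]
  ]
}}

```text
time_s: 2.8
ee_pos: [0.4625, 0.0028, 0.3888]
eef_rot: [3.141, 0.0, 1.661]
force: [-0.1, 1.6, -0.1]
grip_width: 0.0937
grip_force: 0.0
```

{"method": "move_arm", "body": {
  "targets": [
    [1,0,0,0,0,0,0],
    [1,0,0,0,0,0,0],
    [1,0,0,0,0,0,0]
  ]
}}

```text
time_s: 3.1
ee_pos: [0.4616, 0.0056, 0.3877]
eef_rot: [-3.141, -0.0, 1.662]
force: [-0.3, 0.9, -0.9]
grip_width: 0.0939
grip_force: 0.0
```

```bash
python3 - <<'E'
from h import *
np.set_printoptions(precision=4,suppress=True)
o=ctrl.get_obs();print(o["time_s"],o["ee_pos"],o["eef_rot"])
im,d,K,W=cam("wrist"); cv2.imwrite("pics/w1.png",im[:,:,::-1])
for t,z in [("fork_seat",.215),("fork_tips",.232),("gate_handle",.22),("mark",.154)]:
    for q in ctrl.tip_of("wrist",t)[:2]: print(t,round(q["score"],2),np.round(q["point"],1),atz(q["point"],z,K,W))
P=cloud(d,K,W); np.save("P1.npy",P)
# prong points in front of hopper
M=(P[:,2]>.19)&(P[:,2]<.245)&(P[:,0]<.58)&(P[:,0]>.48)
for s in (-1,1):
    Q=P[M&(s*(P[:,1]-.016)>0)&(abs(P[:,1]-.016)<.06)]; print("prong",s,len(Q))
    if len(Q)>10: l=cv2.fitLine(Q[:,:2].astype(np.float32),cv2.DIST_HUBER,0,.01,.01).ravel(); print(l,np.degrees(np.arctan2(l[1],l[0])),Q.min(0),Q.max(0))
E
```

```text
3.1 [0.4616 0.0056 0.3877] [-3.1411 -0.0002  1.6615]
fork_seat 0.94 [336.1 197.9] [0.5235 0.0087 0.215 ]
fork_seat 0.52 [267.6 136.8] [0.4478 0.0638 0.215 ]
gate_handle 0.71 [381.1 336.8] [ 0.5971 -0.1485  0.22  ]
gate_handle 0.27 [254.5 265.3] [ 0.4453 -0.0721  0.22  ]
mark 0.94 [362.  335.5] [ 0.599  -0.1948  0.154 ]
prong -1 540
[ 0.9978  0.0657  0.5429 -0.0243] 3.7692897 [ 0.5041 -0.0307  0.2068] [ 0.5798 -0.0188  0.2374]
prong 1 709
[0.9962 0.0867 0.5334 0.0512] 4.975647 [0.4985 0.0443 0.1904] [0.58   0.0754 0.2379]
```

View pics/w1.png

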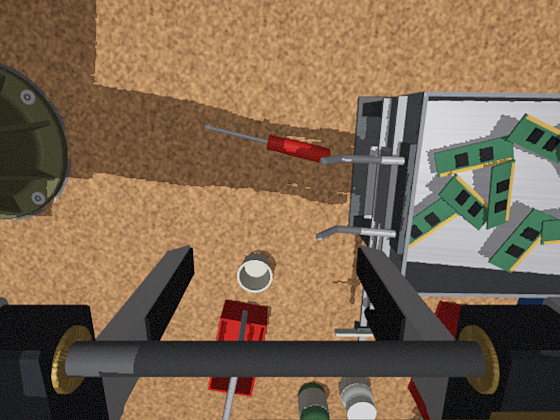

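The wrist view shows the prongs at (360,160) and (350,232) and the basket with its bail at (238,345). The cup at (255,272) stands between them. Next I'll look at the basket from above.

```bash
python3 - <<'E'
from h import *
go(.427,-.30,.30,1.467)
E
```

```text
shift [-6.022 -1.251  1.76 ] turn [ 0.    -0.     0.195] rows>= 7.0
```

{"method": "move_arm", "body": {
  "targets": [
    [0.2,-6.02,-1.25,1.76,0,0,0.195],
    [0.2,-6.02,-1.25,1.76,0,0,0.195],
    [0.2,-6.02,-1.25,1.76,0,0,0.195],
    [0.2,-6.02,-1.25,1.76,0,0,0.195],
    [0.2,-6.02,-1.25,1.76,0,0,0.195],
    [0.2,-6.02,-1.25,1.76,0,0,0.195],
    [0.2,-6.02,-1.25,1.76,0,0,0.195],
    [0.2,-6.02,-1.25,1.76,0,0,0.195],
    [0.2,-6.02,-1.25,1.76,0,0,0.195],
    [0.2,-6.02,-1.25,1.76,0,0,0.195],
    [0.2,-6.02,-1.25,1.76,0,0,0.195]
  ]
}}

```text
time_s: 4.45
ee_pos: [0.4273, -0.2995, 0.3006]
eef_rot: [3.141, 0.001, 1.467]
force: [0.3, 0.0, -0.3]
grip_width: 0.0563
grip_force: 0.0
```

```bash
python3 - <<'E'
from h import *
np.set_printoptions(precision=4,suppress=True)
o=ctrl.get_obs();print(o["time_s"],o["ee_pos"],o["eef_rot"])
im,d,K,W=cam("wrist"); cv2.imwrite("pics/w2.png",im[:,:,::-1])
for q in ctrl.tip_of("wrist","basket_bar")[:2]: print(round(q["score"],2),np.round(q["point"],1),atz(q["point"],.145,K,W))
P=cloud(d,K,W); n=(abs(P[:,:2]-[.425,-.324])<.1).all(1)
for lo,hi in [(.138,.158),(.055,.067)]:
    Q=P[n&(P[:,2]>lo)&(P[:,2]<hi)]; print(len(Q),Q.min(0),Q.max(0),Q.mean(0)); print(cv2.minAreaRect(Q[:,:2].astype(np.float32)))
    l=cv2.fitLine(Q[:,:2].astype(np.float32),cv2.DIST_HUBER,0,.01,.01).ravel(); print(l)
E
```

```text
4.45 [ 0.4273 -0.2995  0.3006] [3.1407 0.0006 1.4675]
0.64 [275.9 224.4] [ 0.4247 -0.3254  0.145 ]
0.52 [273.4 191.2] [ 0.4258 -0.2913  0.145 ]
1202 [ 0.4117 -0.3895  0.1382] [ 0.4331 -0.2598  0.1528] [ 0.4229 -0.3194  0.149 ]
((0.4225200414657593, -0.32465070486068726), (0.12995421886444092, 0.009402132593095303), 83.85228729248047)
[ 0.1042  0.9946  0.4229 -0.3194]
1282 [ 0.3746 -0.404   0.055 ] [ 0.4696 -0.2466  0.0668] [ 0.4223 -0.3236  0.06  ]
((0.42228183150291443, -0.3241947889328003), (0.15336447954177856, 0.08008688688278198), 83.90104675292969)
[ 0.2386  0.9711  0.4192 -0.3395]
```

View pics/w2.png

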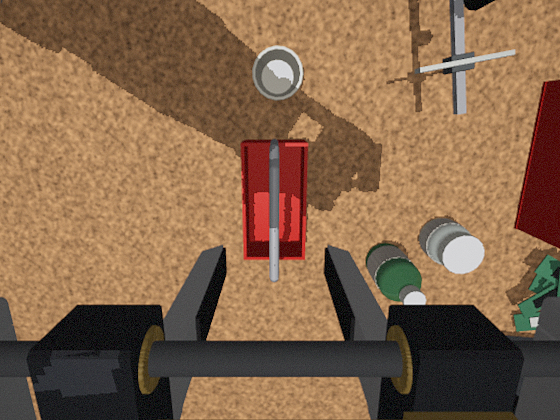

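The bar runs straight up the picture from (274,140) to (274,280), with the fingers either side of it and its middle at (0.4225, −0.3245), yaw 83.9°. Now I'll lower and grasp.

```bash
python3 - <<'E'
from h import *
go(.4225,-.3245,.140,1.464)
E
```

```text
shift [-0.499 -0.043  3.208] turn [0.001 0.    0.003] rows>= 4.0
```

{"method": "move_arm", "body": {
  "targets": [
    [0.0,-0.5,-0.04,1.0,0,0,0],
    [0.0,-0.5,-0.04,1.9,0,0,0],
    [0.0,-0.5,-0.04,2.6,0,0,0],
    [0.0,-0.5,-0.04,3.0,0,0,0],
    [0.0,-0.5,-0.04,3.2,0,0,0],
    [0.0,-0.5,-0.04,3.2,0,0,0],
    [-1,-0.5,-0.04,3.2,0,0,0],
    [-1,-0.5,-0.04,3.2,0,0,0],
    [-1,-0.5,-0.04,3.2,0,0,0],
    [-1,-0.5,-0.04,3.2,0,0,0],
    [-1,-0.5,-0.04,3.2,0,0,0],
    [-1,-0.5,-0.04,3.2,0,0,0]
  ],
  "grip_force": 40
}}

```text
time_s: 5.75
ee_pos: [0.4224, -0.3253, 0.1402]
eef_rot: [3.141, 0.0, 1.466]
force: [1.3, 0.1, 2.0]
grip_width: 0.0092
grip_force: 40.0
```

{"method": "move_arm", "body": {
  "targets": [
    [-1,0,0,0,0,0,0],
    [-1,0,0,0,0,0,0],
    [-1,0,0,0,0,0,0]
  ]
}}

```text
time_s: 6.05
ee_pos: [0.4224, -0.3253, 0.1402]
eef_rot: [3.141, 0.0, 1.466]
force: [0.5, 0.5, 3.7]
grip_width: 0.0085
grip_force: 40.0
```

{"method": "move_arm", "body": {
  "targets": [
    [-1,0,0,-0.15,0,0,0],
    [-1,0,0,-0.45,0,0,0],
    [-1,0,0,-0.9,0,0,0],
    [-1,0,0,-1.4,0,0,0],
    [-1,0,0,-1.9,0,0,0],
    [-1,0,0,-2.25,0,0,0],
    [-1,0,0,-2.45,0,0,0],
    [-1,0,0,-2.5,0,0,0],
    [-1,0,0,-2.5,0,0,0]
  ]
}}

```text
time_s: 6.95
ee_pos: [0.4221, -0.3251, 0.2644]
eef_rot: [-3.141, -0.0, 1.466]
force: [-0.7, -0.3, -2.6]
grip_width: 0.0084
grip_force: 40.0
```

```bash
python3 - <<'E'
from h import *
print(ctrl.get_obs()["force"]); go(.407,.003,.265,1.653)
E
```

```text
[-0.69710522 -0.26578917 -2.64247171]
shift [ 6.495 -0.988 -0.008] turn [-0.001 -0.    -0.187] rows>= 7.0
```

{"method": "move_arm", "body": {
  "targets": [
    [-1,0.15,-0.02,0,0,0,-0.005],
    [-1,0.5,-0.08,0,0,0,-0.015],
    [-1,1.1,-0.17,0,0,0,-0.03],
    [-1,1.8,-0.27,0,0,0,-0.052],
    [-1,2.6,-0.4,0,0,0,-0.075],
    [-1,3.4,-0.52,0,0,0,-0.1],
    [-1,4.2,-0.64,0,0,0,-0.12],
    [-1,5.0,-0.76,0,0,0,-0.144],
    [-1,5.6,-0.85,0,0,0,-0.16],
    [-1,6.1,-0.93,0,0,0,-0.175],
    [-1,6.4,-0.97,0,0,0,-0.184],
    [-1,6.5,-0.99,0,0,0,-0.187]
  ]
}}

```text
time_s: 8.15
ee_pos: [0.4065, 0.0046, 0.2644]
eef_rot: [-3.141, -0.0, 1.655]
force: [1.0, 0.4, -1.9]
grip_width: 0.0088
grip_force: 40.0
```

{"method": "move_arm", "body": {
  "targets": [
    [-1,0,0,0,0,0,0],
    [-1,0,0,0,0,0,0],
    [-1,0,0,0,0,0,0],
    [-1,0,0,0,0,0,0],
    [-1,0,0,0,0,0,0]
  ]
}}

```text
time_s: 8.65
ee_pos: [0.4071, 0.0028, 0.2649]
eef_rot: [-3.141, -0.0, 1.652]
force: [0.1, 0.3, -1.9]
grip_width: 0.0091
grip_force: 40.0
```

```bash
python3 - <<'E'
from h import *
np.set_printoptions(precision=4,suppress=True)
o=ctrl.get_obs();print(o["time_s"],o["ee_pos"],o["eef_rot"])
im,d,K,W=cam("wrist"); cv2.imwrite("pics/w3.png",im[:,:,::-1])
for t,z in [("fork_seat",.215),("fork_tips",.232),("basket_bar",.27)]:
    for q in ctrl.tip_of("wrist",t)[:1]: print(t,round(q["score"],2),np.round(q["point"],1),atz(q["point"],z,K,W))
P=cloud(d,K,W)
M=(P[:,2]>.195)&(P[:,2]<.245)&(P[:,0]<.575)&(P[:,0]>.48)
for s in (-1,1):
    Q=P[M&(s*(P[:,1]-.013)>0)&(abs(P[:,1]-.013)<.055)]; print("prong",s,len(Q))
    if len(Q)>10: l=cv2.fitLine(Q[:,:2].astype(np.float32),cv2.DIST_HUBER,0,.01,.01).ravel(); print(l,np.percentile(Q,1,0),Q.max(0))
Q=P[(abs(P[:,0]-.407)<.03)&(abs(P[:,1]-.003)<.09)&(P[:,2]>.255)&(P[:,2]<.285)]; print("bar",len(Q),cv2.minAreaRect(Q[:,:2].astype(np.float32)) if len(Q)>5 else "",Q.mean(0))
E
```

```text
8.65 [0.4071 0.0028 0.2649] [-3.1415 -0.      1.6521]
fork_seat 0.81 [452.1 240.7] [0.5265 0.0095 0.215 ]
fork_tips 0.74 [432.4 249.2] [0.5053 0.0085 0.232 ]
basket_bar 0.68 [432.9 248.6] [0.4851 0.0229 0.27  ]
prong -1 1201
[ 0.9987  0.0517  0.5433 -0.0235] [ 0.5046 -0.0297  0.2073] [ 0.575  -0.0189  0.2373]
prong 1 1403
[0.9974 0.0724 0.5426 0.0515] [0.4989 0.0452 0.2088] [0.575  0.0568 0.2381]
bar 4933 ((0.4027341902256012, 0.01796405389904976), (0.032295726239681244, 0.10803277790546417), 16.01900863647461) [0.4039 0.0211 0.273 ]
```

View pics/w3.png

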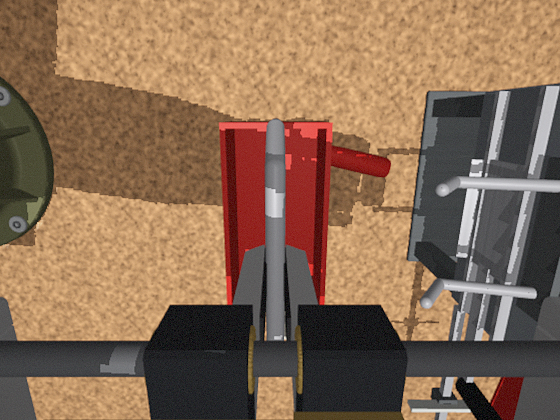

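The basket is held level, with its bar at column 275. The prong tips are at (445,188) and (427,300), dead ahead, so I'll move straight in.

{"method": "move_arm", "body": {
  "targets": [
    [-1,0,0.1,0,0,0,0],
    [-1,0,0.3,0,0,0,0],
    [-1,0,0.6,0,0,0,0],
    [-1,0,0.95,0,0,0,0],
    [-1,0,1.3,0,0,0,0],
    [-1,0,1.65,0,0,0,0],
    [-1,0,1.95,0,0,0,0],
    [-1,0,2.2,0,0,0,0],
    [-1,0,2.35,0,0,0,0],
    [-1,0,2.41,0,0,0,0],
    [-1,0,2.41,0,0,0,0],
    [-1,0,2.41,0,0,0,0]
  ]
}}

```text
time_s: 10.05
ee_pos: [0.5269, 0.013, 0.265]
eef_rot: [-3.142, 0.0, 1.653]
force: [-0.3, -0.3, -1.2]
grip_width: 0.0092
grip_force: 40.0
```

```bash
python3 - <<'E'
from h import *
np.set_printoptions(precision=4,suppress=True)
print(ctrl.get_obs()["force"])
im,d,K,W=cam("wrist"); cv2.imwrite("pics/w4.png",im[:,:,::-1])
im,d,K,W=cam("top"); cv2.imwrite("pics/t4.png",cv2.resize(im[150:290,170:370,::-1],None,fx=4,fy=4))
E
```

```text
[-0.301  -0.3462 -1.1823]
```

View pics/w4.png

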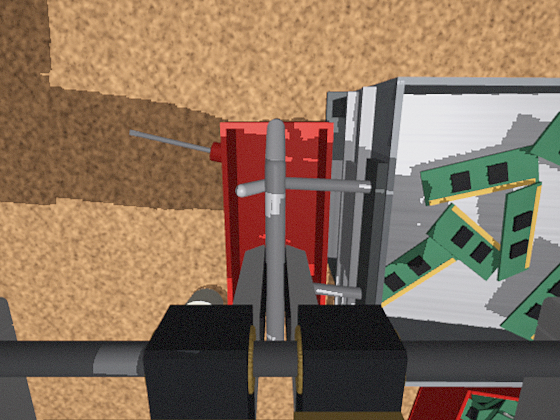

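The bar at column 275 lies over the prong at row 185, with the tip at (240,190) outside it. There's no contact force yet, so I'll lower it.

{"method": "move_arm", "body": {
  "targets": [
    [-1,0,0,0.1,0,0,0],
    [-1,0,0,0.3,0,0,0],
    [-1,0,0,0.5,0,0,0],
    [-1,0,0,0.7,0,0,0],
    [-1,0,0,0.85,0,0,0],
    [-1,0,0,0.95,0,0,0],
    [-1,0,0,1.02,0,0,0],
    [-1,0,0,1.06,0,0,0],
    [-1,0,0,1.06,0,0,0],
    [-1,0,0,1.06,0,0,0]
  ]
}}

```text
time_s: 11.15
ee_pos: [0.5287, 0.0131, 0.2132]
eef_rot: [3.136, 0.0, 1.653]
force: [8.1, 1.0, 2.7]
grip_width: 0.0088
grip_force: 40.0
```

{"method": "move_arm", "body": {
  "targets": [
    [-1,0,0.05,0,0,0,0],
    [-1,0,0.07,0,0,0,0],
    [-1,0,0.07,0,0,0,0],
    [-1,0,0.07,0.02,0,0,0],
    [-1,0,0.07,0.02,0,0,0]
  ]
}}

```text
time_s: 11.65
ee_pos: [0.5308, 0.0133, 0.211]
eef_rot: [3.141, 0.0, 1.653]
force: [2.5, 0.4, -1.5]
grip_width: 0.0089
grip_force: 40.0
```

{"method": "move_arm", "body": {
  "targets": [
    [-0.75,0,0,0,0,0,0],
    [-0.6,0,0,0,0,0,0],
    [-0.4,0,0,0,0,0,0],
    [-0.4,0,0,0,0,0,0],
    [-0.4,0,0,0,0,0,0],
    [-0.4,0,0,-0.2,0,0,0],
    [-0.4,0,0,-0.6,0,0,0],
    [-0.4,0,0,-1.1,0,0,0],
    [-0.4,0,0,-1.7,0,0,0],
    [-0.4,0,0,-2.3,0,0,0],
    [-0.4,0,0,-2.8,0,0,0],
    [-0.4,0,0,-3,0,0,0]
  ],
  "grip_force": 10
}}

```text
time_s: 12.85
ee_pos: [0.5309, 0.0133, 0.364]
eef_rot: [3.138, 0.001, 1.653]
force: [0.3, 0.0, 0.3]
grip_width: 0.0284
grip_force: 0.0
```

```bash
python3 - <<'E'
from h import *
np.set_printoptions(precision=4,suppress=True)
o=ctrl.get_obs();print(o["time_s"],o["ee_pos"],o["force"],o["grip_width"])
im,d,K,W=cam("wrist"); cv2.imwrite("pics/w5.png",im[:,:,::-1])
for t,z in [("gate_handle",.22),("mark",.154)]:
    for q in ctrl.tip_of("wrist",t)[:1]: print(t,round(q["score"],2),np.round(q["point"],1),atz(q["point"],z,K,W))
P=cloud(d,K,W); np.save("P5.npy",P)
Q=P[(abs(P[:,0]-.53)<.03)&(abs(P[:,1]-.013)<.07)&(P[:,2]>.21)&(P[:,2]<.235)]; print("bar",len(Q),Q.mean(0),Q.max(0))
# rim
Q=P[(abs(P[:,0]-.53)<.06)&(abs(P[:,1]-.013)<.09)&(P[:,2]>.12)&(P[:,2]<.14)]; print("rim",len(Q),Q.min(0),Q.max(0),cv2.minAreaRect(Q[:,:2].astype(np.float32)))
A=np.c_[Q[:,:2],np.ones(len(Q))]; print("tilt",np.linalg.lstsq(A,Q[:,2],rcond=None)[0])
E
```

```text
12.85 [0.5309 0.0133 0.364 ] [0.3168 0.005  0.2642] 0.028355490192472518
bar 2136 [0.5304 0.0175 0.2195] [0.5599 0.0778 0.235 ]
rim 1278 [ 0.4833 -0.0641  0.12  ] [0.5839 0.0904 0.14  ] ((0.5349743366241455, 0.013907067477703094), (0.09299490600824356, 0.14985056221485138), 4.406009197235107)
tilt [0.0207 0.0025 0.1199]
```

View pics/w5.png

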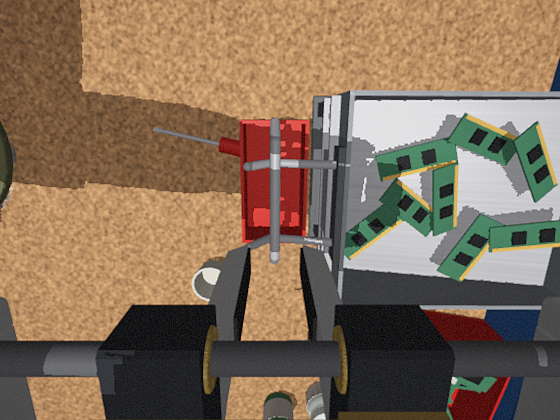

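The basket hangs level. Its bar (column 275) lies across both prongs, at rows 162 and 240, and the gripper is clear above it. Next is the handle.

```bash
python3 - <<'E'
from h import *
go(.60,-.165,.37,.08)
E
```

```text
shift [-3.668  1.091 -0.189] turn [-0.     0.     1.573] rows>= 11.0
```

{"method": "move_arm", "body": {
  "targets": [
    [0.3,-3.67,1.09,-0.2,0,0,1.573],
    [0.3,-3.67,1.09,-0.2,0,0,1.573],
    [0.3,-3.67,1.09,-0.2,0,0,1.573],
    [0.3,-3.67,1.09,-0.2,0,0,1.573],
    [0.3,-3.67,1.09,-0.2,0,0,1.573],
    [0.3,-3.67,1.09,-0.2,0,0,1.573],
    [0.3,-3.67,1.09,-0.2,0,0,1.573],
    [0.3,-3.67,1.09,-0.2,0,0,1.573],
    [0.3,-3.67,1.09,-0.2,0,0,1.573],
    [0.3,-3.67,1.09,-0.2,0,0,1.573],
    [0.3,-3.67,1.09,-0.2,0,0,1.573],
    [0.3,-3.67,1.09,-0.2,0,0,1.573]
  ]
}}

```text
time_s: 14.2
ee_pos: [0.5999, -0.1651, 0.3692]
eef_rot: [-3.141, 0.002, 0.079]
force: [-0.5, -0.0, -0.4]
grip_width: 0.0614
grip_force: 0.0
```

{"method": "move_arm", "body": {
  "targets": [
    [0.3,0,0,0,0,0,0],
    [0.3,0,0,0,0,0,0],
    [0.3,0,0,0,0,0,0]
  ]
}}

```text
time_s: 14.5
ee_pos: [0.6, -0.1651, 0.3707]
eef_rot: [-3.141, 0.0, 0.081]
force: [-0.6, -0.6, 0.1]
grip_width: 0.0613
grip_force: 0.0
```

```bash
cat > m.py <<'E'
from h import *
np.set_printoptions(precision=4,suppress=True)
import sys
o=ctrl.get_obs();print(o["time_s"],o["ee_pos"],o["eef_rot"],o["force"])
im,d,K,W=cam("wrist"); cv2.imwrite(sys.argv[1],im[:,:,::-1])
for t,z in [("gate_handle",.22),("mark",.154)]:
    for q in ctrl.tip_of("wrist",t)[:1]: print(t,round(q["score"],2),np.round(q["point"],1),atz(q["point"],z,K,W))
P=cloud(d,K,W)
n=(abs(P[:,0]-.60)<.06)&(P[:,1]<-.11)&(P[:,1]>-.26)
for nm,lo,hi in [("post",.2,.238),("top",.236,.246),("fin",.149,.159)]:
    Q=P[n&(P[:,2]>lo)&(P[:,2]<hi)]; print(nm,len(Q))
    if len(Q)>5: print(Q.mean(0),np.median(Q,0),cv2.minAreaRect(Q[:,:2].astype(np.float32)))
Q=P[(abs(P[:,1]-.013)<.15)&(P[:,0]>.56)&(P[:,0]<.8)&(P[:,2]>.23)&(P[:,2]<.24)&(P[:,1]<-.05)];print("rim",len(Q))
if len(Q)>20: print(cv2.fitLine(Q[:,:2].astype(np.float32),cv2.DIST_HUBER,0,.01,.01).ravel())
E
python3 m.py pics/w6.png
```

```text
14.5 [ 0.6    -0.1651  0.3707] [-3.1414  0.0003  0.0809] [-0.5661 -0.6151  0.0975]
gate_handle 0.78 [256.2 198.6] [ 0.6003 -0.1479  0.22  ]
mark 0.62 [296.  187.3] [ 0.6012 -0.1904  0.154 ]
post 149
[ 0.6062 -0.1496  0.2197] [ 0.6069 -0.1497  0.2201] ((0.6048200130462646, -0.14980489015579224), (0.017142150551080704, 0.006673085503280163), 78.6143798828125)
top 289
[ 0.5999 -0.1488  0.2401] [ 0.6    -0.1488  0.2402] ((0.5997130274772644, -0.14861661195755005), (0.017007842659950256, 0.016690386459231377), 49.76969528198242)
fin 286
[ 0.6043 -0.1922  0.1537] [ 0.6033 -0.1922  0.1541] ((0.6029019951820374, -0.19229109585285187), (0.0797366127371788, 0.012879705987870693), 5.719789028167725)
rim 1464
[ 0.9986  0.0523  0.7146 -0.0757]
```

View pics/w6.png

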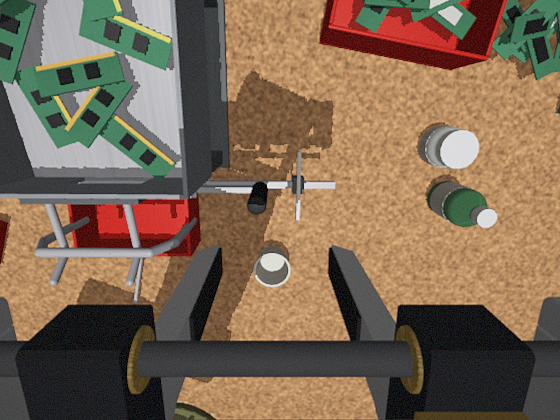

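The post's top is at (257,187), which is (0.600, −0.1487). The fin is at (298,186), about 44 mm further out, and the basket hangs on the fork at lower left. I'll descend and grip the post.

{"method": "move_arm", "body": {
  "targets": [
    [0.3,0.02,-0.33,0.3,0,0,0],
    [0.3,0.02,-0.33,0.9,0,0,0],
    [0.3,0.02,-0.33,1.6,0,0,0],
    [0.3,0.02,-0.33,2.2,0,0,0],
    [0.3,0.02,-0.33,2.7,0,0,0],
    [0.3,0.02,-0.33,3.0,0,0,0],
    [0.3,0.02,-0.33,3.11,0,0,0],
    [0.3,0.02,-0.33,3.11,0,0,0],
    [-0.4,0.02,-0.33,3.11,0,0,0],
    [-0.4,0.02,-0.33,3.11,0,0,0],
    [-1,0.02,-0.33,3.11,0,0,0],
    [-1,0.02,-0.33,3.11,0,0,0]
  ],
  "grip_force": 45
}}

```text
time_s: 15.85
ee_pos: [0.5998, -0.1486, 0.2159]
eef_rot: [3.141, -0.001, 0.08]
force: [0.8, -0.8, -0.1]
grip_width: 0.0324
grip_force: 0.0
```

{"method": "move_arm", "body": {
  "targets": [
    [-1,0,0,0,0,0,0],
    [-1,0,0,0,0,0,0],
    [-1,0,0,0,0,0,0],
    [-1,0,0,0,0,0,0]
  ]
}}

```text
time_s: 16.25
ee_pos: [0.5997, -0.1481, 0.2155]
eef_rot: [-3.141, 0.0, 0.08]
force: [-1.3, 5.4, 1.9]
grip_width: 0.0171
grip_force: 45.0
```

{"method": "move_arm", "body": {
  "targets": [
    [-1,0,0.05,0,0,0,0],
    [-1,0,0.15,0,0,0,0],
    [-1,0,0.3,0,0,0,0],
    [-1,0,0.45,0,0,0,0],
    [-1,0,0.6,0,0,0,0],
    [-1,0,0.73,0,0,0,0],
    [-1,0,0.82,0,0,0,0],
    [-1,0,0.88,0,0,0,0],
    [-1,0,0.88,0,0,0,0],
    [-1,0,0.88,0,0,0,0],
    [-1,0,0.88,0,0,0,0]
  ]
}}

```text
time_s: 17.35
ee_pos: [0.603, -0.1914, 0.2155]
eef_rot: [-3.14, 0.001, 0.08]
force: [-4.6, 9.1, 2.9]
grip_width: 0.017
grip_force: 45.0
```

```bash
python3 m.py pics/w7.png; python3 - <<'E'
from h import *
np.set_printoptions(precision=4,suppress=True)
for n in ["scene","top"]:
    im,d,K,W=cam(n); cv2.imwrite(f"pics/{n}7.png",cv2.resize((im[110:250,150:350] if n=="scene" else im[150:290,220:420])[:,:,::-1],None,fx=4,fy=4))
    for t,z in [("gate_handle",.22),("mark",.154),("basket_bar",.215)]:
        for q in ctrl.tip_of(n,t)[:1]: print(n,t,round(q["score"],2),np.round(q["point"],1),atz(q["point"],z,K,W))
E
```

```text
17.35 [ 0.603  -0.1914  0.2155] [-3.14    0.0007  0.0804] [-4.568   9.0954  2.8911]
gate_handle 0.63 [272.1 271.7] [ 0.6029 -0.1909  0.22  ]
mark 0.82 [276.9 234.6] [ 0.6   -0.194  0.154]
post 2292
[ 0.6101 -0.1917  0.2222] [ 0.6102 -0.1918  0.2231] ((0.6029790639877319, -0.19227930903434753), (0.01802205853164196, 0.04167905077338219), 4.716857433319092)
top 1684
[ 0.6058 -0.1918  0.2404] [ 0.6069 -0.192   0.2403] ((0.6027728915214539, -0.19232413172721863), (0.018516551703214645, 0.04185239225625992), 4.608305931091309)
fin 330
[ 0.6238 -0.1907  0.1541] [ 0.6239 -0.1909  0.1544] ((0.6222913265228271, -0.1758653074502945), (0.03875252231955528, 0.04421243071556091), 2.6421518325805664)
rim 5157
[ 0.9978  0.066   0.6655 -0.0796]
scene gate_handle 0.8 [203.3 193.6] [ 0.6115 -0.1973  0.22  ]
scene mark 0.51 [204.6 211.2] [ 0.6164 -0.1994  0.154 ]
scene basket_bar 0.69 [297.9 194.2] [0.537  0.0161 0.215 ]
top basket_bar 0.69 [265.5 220.1] [0.5355 0.0095 0.215 ]
```

View pics/w7.png

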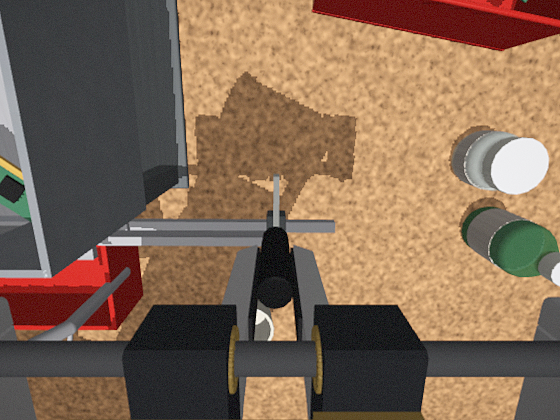

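View pics/scene7.png

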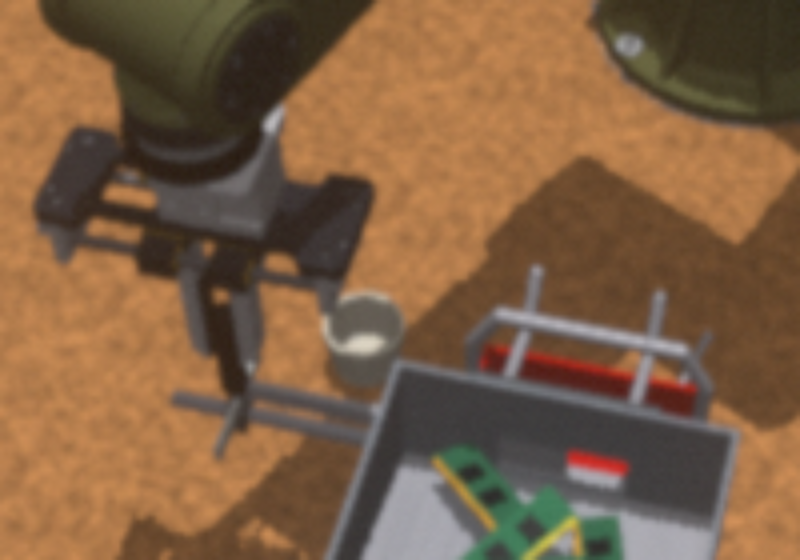

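```bash
python3 - <<'E'
from h import *
np.set_printoptions(precision=4,suppress=True)
im,d,K,W=cam("wrist")
u,v=np.meshgrid(np.arange(560),np.arange(420))
g=(u>262)&(u<292)&(v>172)&(v<212)
P=cloud(d,K,W,g); Q=P[(P[:,2]>.148)&(P[:,2]<.160)]
print(len(Q)); l=cv2.fitLine(Q[:,:2].astype(np.float32),cv2.DIST_HUBER,0,.01,.01).ravel(); print(l)
for yaw in (.075,.085):
    n=np.array([-np.sin(yaw),np.cos(yaw)]); s=Q[:,:2]@n; print("fin hy",np.median(s),s.min(),s.max())
    g2=(u>240)&(u<310)&(v>225)&(v<305); B=cloud(d,K,W,g2&(im.max(2)<45)); B=B[(B[:,2]>.236)&(B[:,2]<.244)]; t=B[:,:2]@n
    print("post hy",len(B),np.median(t),t.min(),t.max(),"tcp",ctrl.get_obs()["ee_pos"][:2]@n)
for r in range(180,212,6):
    print(r,im[r,268:288].mean(1).astype(int))
E
```

```text
221
[ 0.9977  0.0677  0.6284 -0.1908]
fin hy -0.23747125723594845 -0.23902696660841613 -0.23540541346691923
post hy 1100 -0.23666583000029895 -0.2468451002719835 -0.22716292157974433 tcp -0.236081036098813
fin hy -0.24362561604911487 -0.2451074273453579 -0.2415136914459509
post hy 1100 -0.2425333596839817 -0.2527680737315828 -0.233083296403247 tcp -0.24193842135957838
180 [166 115  79  86  88 136 158 160 160 162 160 163 153 161 154 157 166 154
 117  85]
186 [185 185 189 194 193 179 158 159 160 160 157 170 168 166 161 153 155 159
 115  85]
192 [ 86  93  95 101  94 133 158 160 157 161 159 166 161 163 145 140 116 110
  99 102]
198 [113 114 111 104  91 134 156 158 159 160 165 125  86  93  99 106 111 112
 109 109]
204 [ 98 100 102 104  96 135 156 154 156 160 163 123  86  93  97 107 107 111
  99  96]
210 [ 73  64  69  66  62 124 159 156 160 162 155 103  62  68  71  73  82 112
 113 116]
```

{"method": "move_arm", "body": {
  "targets": [
    [-1,0,0.01,0,0,0,0],
    [-1,0,0.02,0,0,0,0],
    [-1,0,0.02,0,0,0,0],
    [-1,0,0.02,0,0,0,0],
    [-1,0,0.02,0,0,0,0]
  ]
}}

```text
time_s: 18.45
ee_pos: [0.603, -0.1924, 0.2155]
eef_rot: [-3.14, 0.001, 0.081]
force: [-4.2, 9.1, 3.1]
grip_width: 0.0173
grip_force: 45.0
```

```bash
python3 - <<'E'
from h import *
o=ctrl.get_obs(); print(o["time_s"],o["ee_pos"],o["force"],o["grip_width"],o["joint_vel"].round(3)); print(ctrl.hand_in())
E
```

```text
18.45 [ 0.60304225 -0.1923606   0.21548401] [-4.21475189  9.09955214  3.11049969] 0.017299015962739882 [ 0.001 -0.001 -0.001 -0.    -0.001  0.001]
the job is handed in; nothing more can be done
None
```

The basket hangs level on both prongs, the gripper is holding the gate handle at the pointer (within about 1 mm by the wrist camera), and I handed the job in at 18.5 s; the verdict wasn't shown.

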